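# Close a notched work holder on a control unit

### The job

Clamp the white control unit in the bench holder: squeeze the red release lever to the black handle, keep it squeezed while you slide the jaw until it has pushed the unit square against the stop screws and its spring plate is pressed firmly in, then let go so that the pawl drops into a notch and the unit stays gripped. Do not force the jaw while the pawl is engaged or press the unit with more than 15 N, and leave the bin, screwdriver and reel where they are.

Things in the scene. Friction and masses are not known exactly. Their poses are not given: they have to be found in the camera images.
- holder: work holder, fixed to the bench: aluminium base 200 (x) x 420 (y) x 12 mm, steel guide rods along its y, blue fixed jaw at its -y end. Origin: centre of the underside, on the bench, z up. The sliding jaw runs along the holder's y; moving to -y closes it. A notched steel bar lies along y at x = +61 mm, one notch every 10 mm. The rubber bed under the unit is at z = 14 mm
- fixed_face (a point): middle of the face of the fixed jaw; axes as the holder's, +y is towards the unit. At 28 mm to either side (x) of this point two stop screws with rubber tips stand out of the face; the unit is clamped against their tips. How far they stand out was set by the last user: anywhere from 4 to 34 mm, both alike, not measured
- carriage: blue sliding jaw, 192 mm wide (x), with spring plate, shelf, black handle and red lever; axes parallel to the holder's; origin on the holder's middle line (x = 0), at bench height, under the jaw's beam. It can slide about 125 mm and has 3.5 N of friction when the pawl is out. With the pawl in a notch it has up to 4 mm of play and is rigid beyond
- plate_home (a point): middle of the jaw's spring plate face at rest (rubber, 80 mm wide, z 19 to 53 mm), fixed to the carriage. The plate gives way to +y from 4 N on, 0.35 N more per mm, and is fully in and rigid after 12 mm (8.2 N; the unit bears 15 N). When the lever is let go the jaw springs back, up to 10 mm, until the pawl catches in a notch: press the plate fully in first, or the unit may be left loose
- handle (a point): point on the carriage midway between the outer faces of black handle and red lever when fully squeezed, 102 mm above the bench; axes as the carriage's, squeeze along x. Outer face of the fixed black handle: 19.5 mm to -x. Outer bulge of the red lever: to +x 31 mm released, 19.5 mm squeezed. Both 22 mm wide (y), tops 20 mm above this point, shelf 50 mm below it
- lever (a joint): angle of the red release lever: 0 released with the pawl fully in a notch, 0.26 rad fully squeezed (at its stop); the pawl is clear of the notches above 0.17, and if it stays near 0.14 when let go the pawl stands on a tooth: squeeze again, ease the jaw back (+y) 4 mm and let go. Its spring takes about 6 N at the bulge to start and 12 N at the stop
- unit: control unit lying loose between the jaws: white plastic shell 90 (x) x 130 (y) x 30 mm with green circuit board, blue terminal strip and small components up to 44 mm on top; 0.22 to 0.3 kg. Origin: centre of its underside, z up; at zero yaw its axes are the holder's
- bin: blue open parts bin, 110 x 160 x 60 mm, bystander; origin centre of the underside
- screwdriver: screwdriver with yellow handle, 200 mm long, lying on the bench beside the holder, bystander
- reel: grey reel standing on its flange, 62 mm across, 42 mm high, bystander; origin centre of the underside
Things that resemble listed ones, but are neither listed nor needed, are in the scene too. There is more than one size of the unit; the job needs the smaller.

How it is judged:
By the outcome, as a careful person would: the job done as asked, in the order asked, and still so for the second after the job is handed in, with the robot touching nothing.
It also fails if it takes over 67 s, if anything falls off the work surface, if the arm or the gripper's body presses on something with over 40 N, if the wrist force passes 120 N, or if a joint passes its speed limit or range.

### The arm

A 7-joint arm with a two-finger parallel gripper is mounted at the origin on the work surface. World frame = base frame: x ahead of the robot, y to its left, z up, the work surface at z = 0. Lengths are in m, angles in rad, forces in N, time in s.
With the tool pointing down it reaches from about 0.4 to 0.875 m from the base axis. Payload 6.5 kg.
Tool frame: the origin (TCP) lies on the centre line of the jaws, within the pads' length; the fingertips stand 22 mm ahead of it and the grasp point (between the pads) lies 3 mm ahead of it; z points along the fingers, y is the line along which they close (so a half turn about z gives the same grasp; the last joint's range is limited). The gripper opens to 85 mm and grips with 20 to 120 N. Pads are 22 mm wide; open, the fingers measure 114 mm over their backs; the gripper's body (76 mm by 85 mm) begins 54 mm behind the grasp point. The pads swing forward as they close: fully open they stand 13 mm farther back than shut.
Start: joints at [-1.196, 0.536, -0.004, 1.538, 0.003, 1.067, -0.071], TCP at [0.277, 0.588, 0.253] pointing down, gripper open.
Joint ranges: [-2.7, 2.7], [-0.37, 2.16], [-1.27, 1.26], [0.24, 2.4], [-1.31, 4.45], [0.19, 1.91], [-2.76, 2.76]. Speed limits (rad/s): [2.39, 2.39, 3.14, 3.14, 3.14, 3.14, 3.14].

### API

Orientations are given as a 3x3 rotation matrix whose columns are the frame's x, y, z axes.
In Python, from cell import sense, get_image, finish_job, recognise, outline_of, tip_of gives the robot as it stands.
- The arm moves only by the tool carry_out, never from a script. Its argument "increments" is one flat list of numbers, 7 for each row, row after row: the opening, from 0 (shut) to 1 (fully open), then the shift along the tool's x, y, z in cm, then the turn, a rotation vector about the tool's x, y, z in rad. In form: [claw, tx, ty, tz, rx, ry, rz, claw, tx, ty, tz, rx, ry, rz, ...]. A call has 1 to 12 rows; each row shifts and turns the commanded pose from where the row before left it, along the tool's axes as they then stand; what a row does not reach is not made up. A row lasts 1/8 s, in which the tool goes at most 62.5 mm and 10.7 degrees, less where a joint would pass 70% of its speed; a pose out of reach is approached as far as the arm can. A call with a gripper value outside its range is refused whole. The fingers move at their own pace and stop on an object; the grip force is fixed at half the most. Time passes only in rows, so rows that do not move let the fingers close. It gives the time, the measured TCP pose, the force, the opening and the grip force at its end, in the units of the state.
- sense(): the state, without advancing time (a new reading comes with each control period).
- get_image(name): name is "side" or "top"; returns a dict with "frame" (400x640x3 uint8, red, green, blue), "mtx" (3x3 intrinsics, pixels), "rvec" (rotation vector, rad) and "tvec" (3), from world to camera coordinates, as OpenCV has them. Camera axes: x right, y down, z forward; pixel columns grow to the right and rows downward; lengths in m; the calibration is good to about 2 mm. A picture is of the moment at which its call begins. There is no depth.
- finish_job(): hands the job in; it is judged then, once.
Trained networks look in the newest picture that a camera, given by its name, has taken for a name from the list of things; names that differ only in an ending like _2 or _b are one class to them, and where a whole thing is asked for, a point or a joint stands for the part that bears it (a point fixed in the world has none). Each returns a list of dicts, best first, with "p" (0 to 1); they miss things now and then, are a little off and sometimes report something else, mostly with a low value. They report only what shows in the picture. A call takes as long as a camera call. They do not tell look-alikes from the thing itself.
- recognise(thing, camera): "bbox" ([left, top, right, bottom] in pixels, round what is visible of it).
- outline_of(thing, camera): "region" (400x640 bool, what is visible of it) and "bbox" ([left, top, right, bottom] in pixels, round what is visible of it).
- tip_of(thing, camera): "xy" ([column, row] in pixels: a listed point, or the origin of a listed thing).
The state is a dict: "time": time; "qpos": joint angles; "qvel": joint speeds; "tau": joint torques, N m; "eef_pos": TCP position; "eef_rot": TCP orientation; "force": force on the tool from outside, world axes, zero at the start; "wrist_torque": the same for the moment, N m; "opening": opening from 0.0 (shut) to 1.0 (fully open); "gripper_force": force on a finger pad.
Only numpy, scipy, OpenCV 4.12 (cv2) and the standard library are available. Lean on these libraries where they do the work, as an engineer would, in place of code of your own. Each camera call takes 0.05 s, during which the arm holds its last target. There are 200 camera calls.

## Working session

There is one attempt and no reset: what is moved stays moved. The work goes in short steps, Python scripts to look and compute and a tool call to move; the robot and the scene stay as the last step left them, time stands still between calls to the robot, and variables do not carry over. Pictures are saved under pics/ and viewed, at most 10 in all, crops included, and the job is handed in when it is done.

Besides the shell and the picture viewer there is one more tool, called after "Request:" by a JSON object that holds its "op" and its "data". carry_out: Moves the arm, as the interface text tells. Its arguments: {"type":"object","properties":{"increments":{"type":"array","items":{"type":"number"}}},"required":["increments"]}

```bash
mkdir -p pics; ls
cat > h.py <<'E'
import numpy as np, cv2
from cell import *
def cam(n):
    im=get_image(n); K=np.array(im["mtx"]);R=cv2.Rodrigues(np.array(im["rvec"]))[0];t=np.array(im["tvec"]).ravel()
    return im["frame"],K,R,t
def at_z(c,uv,z):
    _,K,R,t=c; d=R.T@np.linalg.inv(K)@np.array([uv[0],uv[1],1.]); o=-R.T@t
    return o+d*(z-o[2])/d[2]
def proj(c,p):
    _,K,R,t=c; q=K@(R@np.array(p)+t); return q[:2]/q[2]
def save(c,name,box=None,s=1):
    f=c[0][:,:,::-1]
    if box: f=f[box[1]:box[3],box[0]:box[2]]
    cv2.imwrite("pics/"+name,cv2.resize(f,None,fx=s,fy=s,interpolation=cv2.INTER_CUBIC))
E
python3 - <<'E'
from h import *
for n in("top","side"):
    c=cam(n); save(c,n+"1.png",s=1.25); print(n,-c[2].T@c[3])
    for k,z in(("holder",0),("fixed_face",.04),("carriage",0),("plate_home",.036),("handle",.102),("unit",.014),("bin",0),("reel",0),("screwdriver",.01)):
        for r in tip_of(k,n)[:4]: print(k,round(r["p"],2),np.round(r["xy"]),at_z(c,r["xy"],z).round(3))
E
```

```text
pics
top [ 0.47080871 -0.0619217   1.0334902 ]
holder 0.84 [277. 248.] [0.542 0.048 0.   ]
fixed_face 0.97 [336. 230.] [ 0.585 -0.099  0.04 ]
carriage 0.7 [218. 262.] [0.51  0.198 0.   ]
carriage 0.57 [243. 262.] [0.508 0.134 0.   ]
plate_home 0.97 [252. 258.] [0.516 0.105 0.036]
handle 0.8 [217. 261.] [0.507 0.173 0.102]
handle 0.72 [300. 160.] [ 0.743 -0.011  0.102]
unit 0.74 [292. 247.] [0.546 0.012 0.014]
unit 0.67 [428. 288.] [ 0.447 -0.324  0.014]
bin 0.97 [305. 159.] [ 0.775 -0.02   0.   ]
reel 0.87 [384. 199.] [ 0.669 -0.223  0.   ]
screwdriver 0.71 [213. 190.] [0.69  0.215 0.01 ]
side [ 0.27170305 -0.61407866  0.64342955]
holder 0.81 [266. 221.] [0.539 0.047 0.   ]
fixed_face 0.69 [316. 244.] [ 0.575 -0.116  0.04 ]
fixed_face 0.58 [241. 204.] [0.498 0.09  0.04 ]
carriage 0.62 [243. 206.] [0.516 0.13  0.   ]
plate_home 0.62 [246. 198.] [0.521 0.109 0.036]
handle 0.86 [222. 165.] [0.5   0.177 0.102]
unit 0.97 [316. 365.] [ 0.438 -0.327  0.014]
unit 0.87 [279. 226.] [0.55  0.001 0.014]
bin 0.85 [357. 201.] [ 0.762 -0.016  0.   ]
bin 0.66 [266. 218.] [0.544 0.057 0.   ]
reel 0.67 [383. 264.] [ 0.68  -0.215  0.   ]
screwdriver 0.57 [283. 167.] [0.673 0.206 0.01 ]
```

View pics/top1.png

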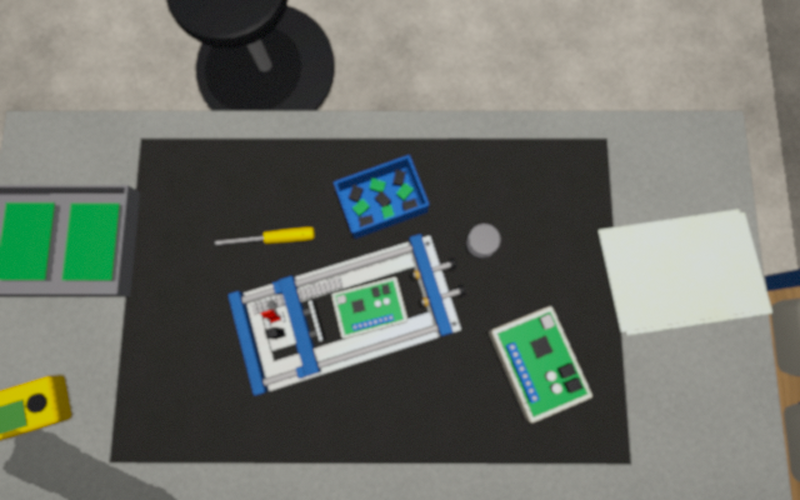

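View pics/side1.png

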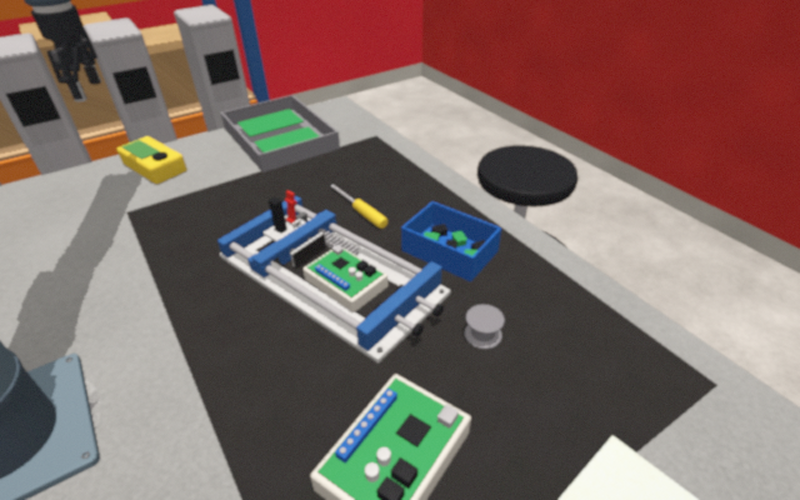

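Run:
```python
from h import *
c=cam("top"); save(c,"top2.png",(175,180,375,320),4)
c=cam("side"); save(c,"side2.png",(165,140,365,290),4)
```

```text
(no output)
```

View pics/top2.png

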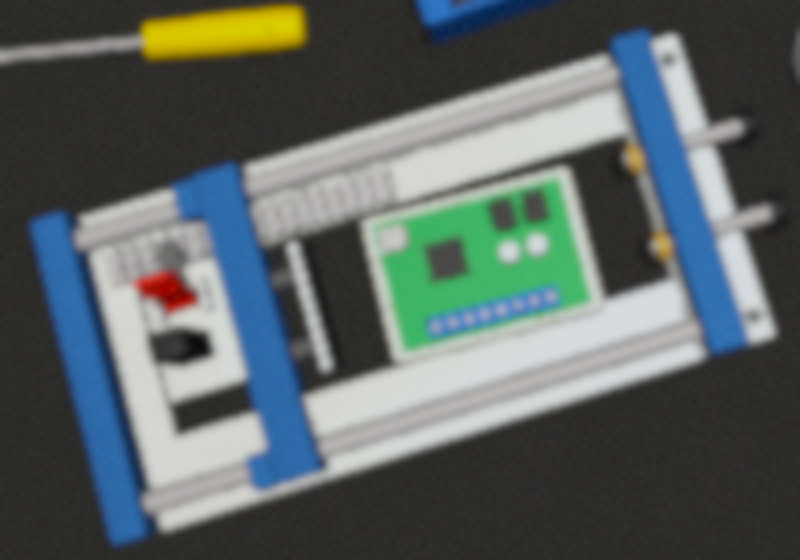

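View pics/side2.png

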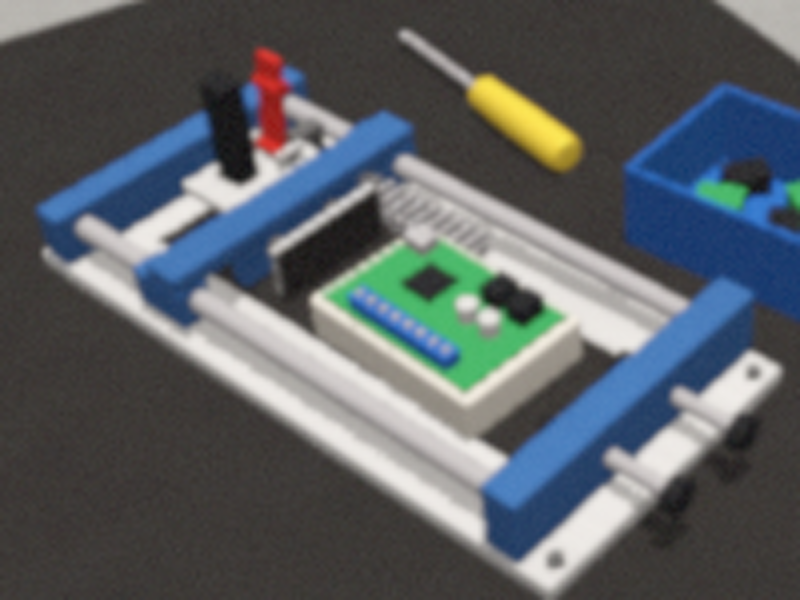

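```bash
cat >> h.py <<'E'
def T(p): return (175+p[0]/4,180+p[1]/4)
def S(p): return (165+p[0]/4,140+p[1]/4)
E
python3 - <<'E'
from h import *
from scipy.optimize import least_squares
ct=cam("top"); cs=cam("side")
obs=[(ct,T((680,37)),(.1,-.21)),(ct,T((775,335)),(-.1,-.21)),(ct,T((160,530)),(-.1,.21)),
(cs,S((782,372)),(.1,-.21)),(cs,S((550,597)),(-.1,-.21)),(cs,S((43,253)),(-.1,.21))]
def W(q,h,z): 
    a=q[2]; return np.array([q[0]+np.cos(a)*h[0]-np.sin(a)*h[1],q[1]+np.sin(a)*h[0]+np.cos(a)*h[1],z])
r=least_squares(lambda q:np.concatenate([proj(c,W(q,h,.012))-uv for c,uv,h in obs]),[.54,.05,.28],loss='soft_l1')
q=r.x; print("holder",q.round(4),r.fun.reshape(-1,2).round(1).tolist())
def toH(p): 
    a=q[2]; d=p-np.array([q[0],q[1],0]); return np.array([np.cos(a)*d[0]+np.sin(a)*d[1],-np.sin(a)*d[0]+np.cos(a)*d[1],d[2]]).round(4)
print("unit",[toH(at_z(ct,T(p),.044)) for p in((365,220),(570,167),(603,300),(398,362))])
print("unitS",[toH(at_z(cs,S(p),.044)) for p in((312,298),(470,402),(582,322))])
print("plate",[toH(at_z(ct,T(p),.053)) for p in((293,240),(328,370))],[toH(at_z(cs,S(p),.053)) for p in((275,250),(380,185))])
print("stops",[toH(at_z(ct,T(p),.036)) for p in((622,158),(649,248))])
for n,c,in(("top",ct),("side",cs)):
  for i in range(2):
    for k,z in(("handle",.102),("plate_home",.036),("fixed_face",.036),("unit",.014),("carriage",0)):
      for x in tip_of(k,n)[:2]: print(n,k,round(x["p"],2),toH(at_z(c,x["xy"],z)))
# handle colours
for n,c in(("top",ct),("side",cs)):
    f=c[0].astype(int); m=(f[...,0]>130)&(f[...,1]<70)&(f[...,2]<70); m[:140]=0;m[320:]=0;m[:,:175]=0;m[:,260:]=0
    ys,xs=np.nonzero(m); print(n,xs.min(),xs.max(),ys.min(),ys.max(),xs.mean(),ys.mean())
print("blacktop",toH(at_z(ct,T((165,345)),.122)),toH(at_z(cs,S((222,80)),.122)),"red",toH(at_z(cs,S((268,57)),.122)),toH(at_z(ct,T((155,290)),.122)))
E
```

```text
holder [0.5354 0.0482 0.2995] [[0.1, -0.3], [1.0, 0.9], [-10.1, 3.7], [0.9, -0.2], [0.2, -0.4], [0.4, -0.2]]
unit [array([0.0414, 0.0113, 0.044 ]), array([ 0.0358, -0.1169,  0.044 ]), array([-0.047 , -0.1123,  0.044 ]), array([-0.0462,  0.0156,  0.044 ])]
unitS [array([-0.0464,  0.0166,  0.044 ]), array([-0.0501, -0.1108,  0.044 ]), array([ 0.0339, -0.1166,  0.044 ])]
plate [array([0.0413, 0.055 , 0.053 ]), array([-0.0389,  0.0555,  0.053 ])] [array([-0.0376,  0.0563,  0.053 ]), array([0.0433, 0.0532, 0.053 ])]
stops [array([ 0.0328, -0.1494,  0.036 ]), array([-0.0248, -0.1486,  0.036 ])]
top handle 0.56 [0.0101 0.132  0.102 ]
top handle 0.27 [0.1661 0.0924 0.102 ]
top plate_home 0.81 [0.0014 0.0568 0.036 ]
top fixed_face 0.61 [-1.000e-04 -1.591e-01  3.600e-02]
top unit 0.74 [-0.0052 -0.044   0.014 ]
top unit 0.73 [-0.1972 -0.3258  0.014 ]
top carriage 0.65 [0.0031 0.0978 0.    ]
top handle 0.56 [0.0101 0.132  0.102 ]
top handle 0.27 [0.1661 0.0924 0.102 ]
top plate_home 0.81 [0.0014 0.0568 0.036 ]
top fixed_face 0.61 [-1.000e-04 -1.591e-01  3.600e-02]
top unit 0.74 [-0.0052 -0.044  
[... 207 characters left out ...]
.036 ]
side fixed_face 0.63 [-0.01   -0.1598  0.036 ]
side unit 0.74 [-0.0131  0.0672  0.014 ]
side unit 0.71 [-0.0001 -0.0468  0.014 ]
side carriage 0.76 [0.0078 0.0959 0.    ]
side handle 0.68 [0.0104 0.1386 0.102 ]
side handle 0.44 [0.0996 0.0198 0.102 ]
side plate_home 0.85 [0.0029 0.0625 0.036 ]
side fixed_face 0.63 [-0.01   -0.1598  0.036 ]
side unit 0.74 [-0.0131  0.0672  0.014 ]
side unit 0.71 [-0.0001 -0.0468  0.014 ]
side carriage 0.76 [0.0078 0.0959 0.    ]
top 210 223 248 256 216.08064516129033 252.06451612903226
side 228 236 152 177 232.16296296296295 163.77777777777777
blacktop [-0.0033  0.1278  0.122 ] [-0.0015  0.1287  0.122 ] red [0.0316 0.1262 0.122 ] [0.0275 0.1256 0.122 ]
```

```bash
cat >> h.py <<'E'
Q=np.array([.5354,.0482,.2995])
def toW(h):
    a=Q[2];c,s=np.cos(a),np.sin(a); return np.array([Q[0]+c*h[0]-s*h[1],Q[1]+s*h[0]+c*h[1],h[2]])
def toH(p):
    a=Q[2];c,s=np.cos(a),np.sin(a);d=np.array(p)-[Q[0],Q[1],0]; return np.array([c*d[0]+s*d[1],-s*d[0]+c*d[1],d[2]])
def tri(c1,u1,c2,u2):
    P=[c[1]@np.c_[c[2],c[3]] for c in(c1,c2)]
    X=cv2.triangulatePoints(P[0],P[1],np.array(u1,float).reshape(2,1),np.array(u2,float).reshape(2,1)).ravel();return X[:3]/X[3]
E
python3 - <<'E'
from h import *
ct=cam("top");cs=cam("side")
for k in("handle","plate_home","fixed_face"):
    a=max(tip_of(k,"top"),key=lambda r:r["p"]);b=max(tip_of(k,"side"),key=lambda r:r["p"])
    print(k,a["xy"],b["xy"],toH(tri(ct,a["xy"],cs,b["xy"])).round(4))
# predicted pixels of the handle outline for the guess
for xh,yh in((.010,.132),(.010,.128)):
  print(xh,yh,[("blk",[((proj(c,toW((xh-.0195,yh+d,.122)))-o)*4).round() .tolist() for d in(-.011,.011)],"red",[((proj(c,toW((xh+.031,yh+d,.102)))-o)*4).round().tolist() for d in(-.011,.011)]) for c,o in((ct,(175,180)),(cs,(165,140)))])
s=sense(); R=np.array(s["eef_rot"]); print(s["eef_pos"],R.round(3),s["force"])
a=Q[2]; 
for sg in(1,-1):
    y=sg*np.array([np.cos(a),np.sin(a),0]); z=np.array([0,0,-1.]); x=np.cross(y,z); G=np.c_[x,y,z]
    print(cv2.Rodrigues(R.T@G)[0].ravel().round(3), G.round(3).tolist())
E
```

```text
handle [216.6, 261.6] [223.8, 161.0] [0.0063 0.1263 0.1162]
plate_home [251.2, 257.5] [247.1, 199.6] [0.0024 0.0613 0.0328]
fixed_face [338.1, 228.1] [313.6, 245.3] [ 0.0043 -0.1582  0.018 ]
0.01 0.132 [('blk', [[180.0, 352.0], [141.0, 364.0]], 'red', [[166.0, 267.0], [128.0, 278.0]]), ('blk', [[220.0, 91.0], [196.0, 78.0]], 'red', [[291.0, 81.0], [267.0, 69.0]])]
0.01 0.128 [('blk', [[187.0, 350.0], [148.0, 362.0]], 'red', [[173.0, 265.0], [135.0, 276.0]]), ('blk', [[224.0, 93.0], [200.0, 80.0]], 'red', [[295.0, 83.0], [271.0, 71.0]])]
[0.27734108 0.58786331 0.2533015 ] [[-0.904  0.427  0.   ]
 [ 0.427  0.904  0.   ]
 [-0.     0.    -1.   ]] [-0.04194282 -0.58600034  0.1364179 ]
[0.    0.    0.831] [[-0.295, 0.955, 0.0], [0.955, 0.295, 0.0], [0.0, 0.0, -1.0]]
[-0.     0.    -2.311] [[0.295, -0.955, 0.0], [-0.955, -0.295, 0.0], [0.0, -0.0, -1.0]]
```

The smaller unit is the one lying in the holder (top px ~297,246). The look-alike at (428,288) is larger and lies loose on the mat. The crop confirms this. The handle is at about holder (0.009, 0.128), with black at (220,266) and red at (216,252) in the top picture.

Request:
{"op": "carry_out", "data": {"increments": [1,-3.84,-2.77,0,0,0,0,1,-3.84,-2.77,0,0,0,0,1,-3.84,-2.77,0,0,0,0,1,-3.84,-2.77,0,0,0,0,1,-3.84,-2.77,0,0,0,0,1,-3.84,-2.77,0,0,0,0,1,-3.84,-2.77,0,0,0,0,1,-3.84,-2.77,0,0,0,0,1,-3.84,-2.77,0,0,0,0,1,-3.84,-2.77,0,0,0,0,1,0,0,0,0,0,0]}}

```text
time: 3.98
eef_pos: [0.5084, 0.1691, 0.2536]
eef_rot: [[-0.901, 0.433, 0.001], [0.433, 0.901, -0.002], [-0.002, -0.001, -1.0]]
force: [0.1, 0.3, 0.2]
opening: 1.001
gripper_force: 0.0
```

Request:
{"op": "carry_out", "data": {"increments": [1,0,0,0,0,0,0.166,1,0,0,0,0,0,0.166,1,0,0,0,0,0,0.166,1,0,0,0,0,0,0.166,1,0,0,0,0,0,0.167,1,0,0,0,0,0,0,1,0,0,0,0,0,0]}}

```text
time: 4.85
eef_pos: [0.5062, 0.1742, 0.2533]
eef_rot: [[-0.298, 0.954, -0.0], [0.954, 0.298, 0.0], [0.0, 0.0, -1.0]]
force: [0.7, -0.5, 0.2]
opening: 1.0
gripper_force: 0.0
```

Request:
{"op": "carry_out", "data": {"increments": [1,-0.1,0,3,0,0,0,1,0,0,3,0,0,0,1,0,0,3,0,0,0,1,0,0,2.5,0,0,0,1,0,0,0,0,0,0,1,0,0,0,0,0,0]}}

```text
time: 5.6
eef_pos: [0.5074, 0.1728, 0.1392]
eef_rot: [[-0.295, 0.955, 0.001], [0.955, 0.295, 0.001], [0.0, 0.001, -1.0]]
force: [0.9, -0.4, 0.3]
opening: 1.0
gripper_force: 0.0
```

Run:
```python
from h import *
c=cam("side"); save(c,"side3.png",(165,90,315,202),5)
s=sense();p=np.array(s["eef_pos"]);print(p,toH(p).round(4))
for h in((-.0105,.117,.122),(-.0105,.139,.122),(.040,.117,.102),(.04,.139,.102),(.009,.128,.122)):print(h,((proj(c,toW(h))-(165,90))*5).round())
```

```text
[0.50755882 0.17288127 0.13946183] [0.0102 0.1273 0.1395]
(-0.0105, 0.117, 0.122) [279. 367.]
(-0.0105, 0.139, 0.122) [248. 351.]
(0.04, 0.117, 0.102) [367. 355.]
(0.04, 0.139, 0.102) [337. 339.]
(0.009, 0.128, 0.122) [296. 341.]
```

View pics/side3.png

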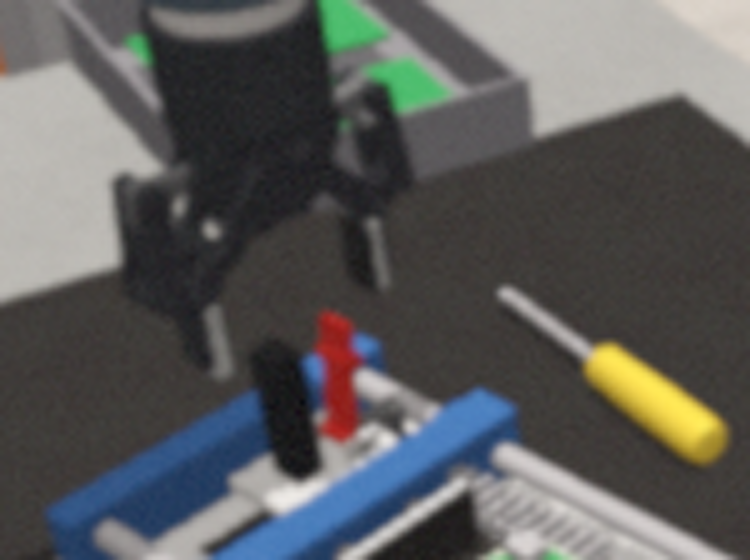

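The open fingers straddle the handle: black at crop (280,400), red at (340,370). Both agree with the predicted outline.

Request:
{"op": "carry_out", "data": {"increments": [1,0.05,-0.1,1.2,0,0,0,1,0,0,1.2,0,0,0,1,0,0,1.0,0,0,0,1,0,0,0,0,0,0,1,0,0,0,0,0,0]}}

```text
time: 6.28
eef_pos: [0.5058, 0.1727, 0.1043]
eef_rot: [[-0.294, 0.956, 0.0], [0.956, 0.294, -0.0], [-0.0, 0.0, -1.0]]
force: [1.1, 0.7, -0.1]
opening: 1.0
gripper_force: 0.0
```

Request:
{"op": "carry_out", "data": {"increments": [0.6,0,0,0,0,0,0,0.6,0,0,0,0,0,0,0.6,0,0,0,0,0,0,0.6,0,0,0,0,0,0]}}

```text
time: 6.78
eef_pos: [0.5092, 0.1739, 0.1058]
eef_rot: [[-0.295, 0.956, 0.008], [0.956, 0.295, 0.002], [0.0, 0.008, -1.0]]
force: [6.2, 1.1, 0.7]
opening: 0.603
gripper_force: 3.2
```

Request:
{"op": "carry_out", "data": {"increments": [0.3,0,0,0,0,0,0,0.3,0,0,0,0,0,0,0.3,0,0,0,0,0,0,0.3,0,0,0,0,0,0,0.3,0,0,0,0,0,0,0.3,0,0,0,0,0,0]}}

```text
time: 7.52
eef_pos: [0.5046, 0.1724, 0.1061]
eef_rot: [[-0.295, 0.956, -0.002], [0.956, 0.295, 0.0], [0.001, -0.002, -1.0]]
force: [-11.3, -3.9, 22.7]
opening: 0.438
gripper_force: 57.9
```

Request:
{"op": "carry_out", "data": {"increments": [0.3,0,-0.1,-0.1,0,0,0,0.3,0,-0.1,-0.1,0,0,0,0.3,0,0,0,0,0,0,0.3,0,0,0,0,0,0]}}

```text
time: 8.02
eef_pos: [0.5044, 0.1723, 0.1063]
eef_rot: [[-0.295, 0.956, 0.001], [0.956, 0.295, 0.0], [-0.0, 0.001, -1.0]]
force: [2.9, 1.6, -4.4]
opening: 0.44
gripper_force: 63.2
```

Request:
{"op": "carry_out", "data": {"increments": [0.3,-0.1,0,0,0,0,0,0.3,-0.2,0,0,0,0,0,0.3,-0.2,0,0,0,0,0,0.3,-0.2,0,0,0,0,0]}}

```text
time: 8.52
eef_pos: [0.5061, 0.1669, 0.1063]
eef_rot: [[-0.296, 0.955, 0.001], [0.955, 0.295, 0.002], [0.001, 0.001, -1.0]]
force: [2.6, 4.9, -6.5]
opening: 0.431
gripper_force: 62.6
```

Moved 5.7 mm with about 4 N along the slide, so the jaw is free. Continuing.

Request:
{"op": "carry_out", "data": {"increments": [0.3,-0.3,0,0,0,0,0,0.3,-0.3,0,0,0,0,0,0.3,-0.3,0,0,0,0,0,0.3,-0.3,0,0,0,0,0,0.3,-0.3,0,0,0,0,0,0.3,-0.3,0,0,0,0,0,0.3,-0.3,0,0,0,0,0,0.3,-0.3,0,0,0,0,0,0.3,-0.2,0,0,0,0,0,0.3,-0.2,0,0,0,0,0]}}

```text
time: 9.78
eef_pos: [0.5145, 0.1403, 0.1063]
eef_rot: [[-0.295, 0.955, 0.001], [0.955, 0.295, 0.002], [0.001, 0.002, -1.0]]
force: [3.5, 6.1, -6.9]
opening: 0.434
gripper_force: 62.3
```

Request:
{"op": "carry_out", "data": {"increments": [0.3,-0.15,0,0,0,0,0,0.3,-0.15,0,0,0,0,0,0.3,-0.15,0,0,0,0,0,0.3,-0.15,0,0,0,0,0,0.3,-0.15,0,0,0,0,0,0.3,-0.15,0,0,0,0,0,0.3,-0.15,0,0,0,0,0,0.3,-0.15,0,0,0,0,0,0.3,-0.15,0,0,0,0,0,0.3,-0.15,0,0,0,0,0,0.3,-0.15,0,0,0,0,0,0.3,-0.15,0,0,0,0,0]}}

```text
time: 11.28
eef_pos: [0.5198, 0.1237, 0.1063]
eef_rot: [[-0.296, 0.955, 0.001], [0.955, 0.296, 0.002], [0.002, 0.002, -1.0]]
force: [3.3, 7.4, -6.9]
opening: 0.438
gripper_force: 62.1
```

Run:
```python
from h import *
s=sense();print(s["time"],toH(s["eef_pos"]).round(4),(toH(np.array(s["force"])+[Q[0],Q[1],0])).round(1),s["opening"])
c=cam("side"); save(c,"side4.png",(200,140,360,260),5)
```

```text
11.275 [0.0073 0.0767 0.1063] [ 5.3  6.1 -6.9] 0.4382120174011377
```

View pics/side4.png

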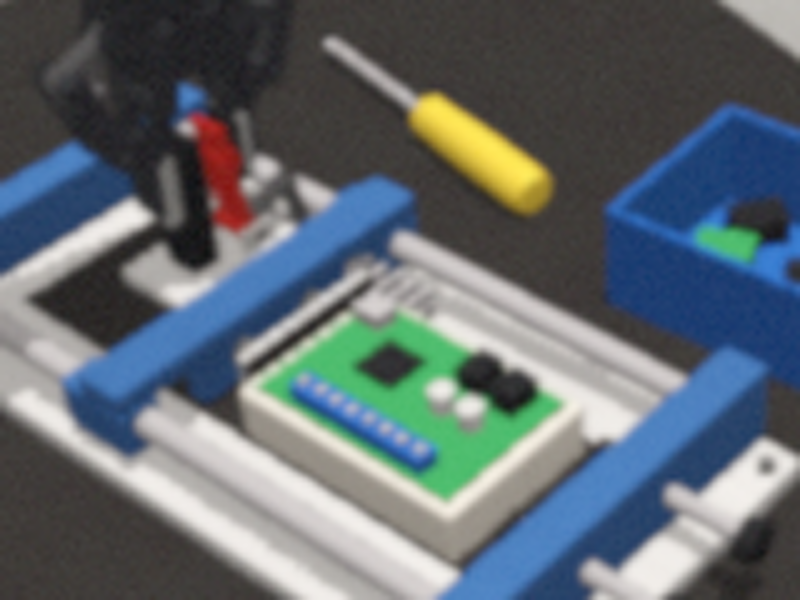

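The plate is touching the unit (px ~(260,385) to (380,300)) and pushing it, with the lever squeezed. About 25 mm remain to the stops.

Request:
{"op": "carry_out", "data": {"increments": [0.3,-0.17,0,0,0,0,0,0.3,-0.17,0,0,0,0,0,0.3,-0.17,0,0,0,0,0,0.3,-0.17,0,0,0,0,0,0.3,-0.17,0,0,0,0,0,0.3,-0.17,0,0,0,0,0,0.3,-0.17,0,0,0,0,0,0.3,-0.17,0,0,0,0,0,0.3,-0.17,0,0,0,0,0,0.3,-0.17,0,0,0,0,0,0.3,-0.15,0,0,0,0,0,0.3,-0.1,0,0,0,0,0]}}

```text
time: 12.82
eef_pos: [0.5253, 0.1063, 0.1063]
eef_rot: [[-0.296, 0.955, 0.001], [0.955, 0.296, 0.004], [0.003, 0.002, -1.0]]
force: [1.3, 10.1, -7.1]
opening: 0.436
gripper_force: 62.2
```

Request:
{"op": "carry_out", "data": {"increments": [0.3,-0.1,0,0,0,0,0,0.3,-0.1,0,0,0,0,0,0.3,-0.1,0,0,0,0,0,0.3,-0.1,0,0,0,0,0,0.3,-0.1,0,0,0,0,0,0.3,-0.1,0,0,0,0,0]}}

```text
time: 13.58
eef_pos: [0.5268, 0.1013, 0.1063]
eef_rot: [[-0.297, 0.955, 0.0], [0.955, 0.297, 0.005], [0.004, 0.002, -1.0]]
force: [1.5, 11.0, -5.4]
opening: 0.431
gripper_force: 62.3
```

```bash
cat > st.py <<'E'
from h import *
s=sense();print(s["time"],toH(s["eef_pos"]).round(4),(toH(np.array(s["force"])+[Q[0],Q[1],0])).round(1),s["opening"])
E
python3 st.py
```

```text
13.575 [0.0075 0.0532 0.1063] [ 4.6 10.1 -5.4] 0.43111471595653506
```

Request:
{"op": "carry_out", "data": {"increments": [0.3,-0.1,0,0,0,0,0,0.3,-0.1,0,0,0,0,0,0.3,0,0,0,0,0,0]}}

```text
time: 13.95
eef_pos: [0.5274, 0.0995, 0.1063]
eef_rot: [[-0.297, 0.955, 0.0], [0.955, 0.297, 0.005], [0.004, 0.002, -1.0]]
force: [1.3, 11.6, -5.9]
opening: 0.439
gripper_force: 62.3
```

Request:
{"op": "carry_out", "data": {"increments": [0.3,-0.1,0,0,0,0,0,0.3,-0.1,0,0,0,0,0,0.3,0,0,0,0,0,0]}}

```text
time: 14.32
eef_pos: [0.5279, 0.0978, 0.1063]
eef_rot: [[-0.297, 0.955, 0.0], [0.955, 0.297, 0.005], [0.005, 0.002, -1.0]]
force: [1.4, 12.1, -5.4]
opening: 0.435
gripper_force: 62.3
```

```bash
python3 st.py
python3 - <<'E'
from h import *
c=cam("top"); save(c,"top5.png",(220,190,380,310),5)
E
```

```text
14.325 [0.0075 0.0496 0.1063] [ 4.9 11.2 -5.4] 0.4348498133857733
```

View pics/top5.png

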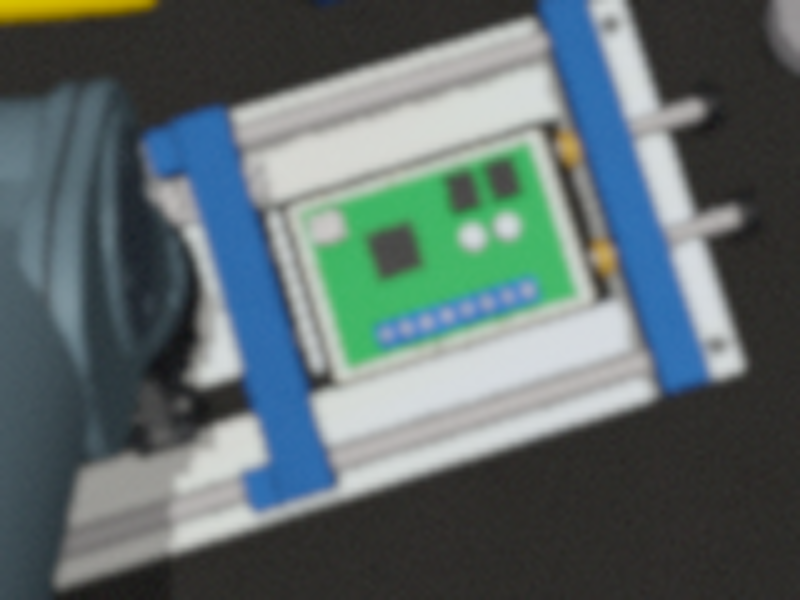

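The unit is against both orange screw tips (px ~(560,150) and (592,258)). The force is rising at about 0.3 N/mm, so the plate is compressing, and roughly 2–3 mm of plate travel is left.

Request:
{"op": "carry_out", "data": {"increments": [0.3,-0.1,0,0,0,0,0,0.3,-0.05,0,0,0,0,0,0.3,0,0,0,0,0,0]}}

```text
time: 14.75
eef_pos: [0.5282, 0.0969, 0.1063]
eef_rot: [[-0.297, 0.955, -0.0], [0.955, 0.297, 0.005], [0.005, 0.001, -1.0]]
force: [1.4, 13.4, -5.6]
opening: 0.432
gripper_force: 62.5
```

Request:
{"op": "carry_out", "data": {"increments": [0.3,-0.05,0,0,0,0,0,0.3,-0.05,0,0,0,0,0,0.3,0,0,0,0,0,0]}}

```text
time: 15.12
eef_pos: [0.5282, 0.0969, 0.1063]
eef_rot: [[-0.298, 0.955, -0.001], [0.955, 0.298, 0.006], [0.006, 0.001, -1.0]]
force: [-0.2, 14.5, -4.9]
opening: 0.436
gripper_force: 62.6
```

```bash
python3 st.py
```

```text
15.125 [0.0075 0.0486 0.1063] [ 4.1 13.9 -4.9] 0.4362830073894215
```

```bash
python3 - <<'E'
from h import *
c=cam("top")
r=max((x for x in outline_of("unit","top") if x["bbox"][0]<340),key=lambda x:x["p"])["region"]
f=c[0].astype(int); g=(f[...,1]>f[...,0]+50)&(f[...,1]>f[...,2]+30); g[:190]=0;g[310:]=0;g[:,:260]=0;g[:,350:]=0
for n,m in(("outline",r),("green",g)):
    cs=max(cv2.findContours(m.astype(np.uint8),0,1)[0],key=cv2.contourArea)[:,0]
    P=np.array([toH(at_z(c,u,.044))[:2] for u in cs],np.float32)
    b=cv2.minAreaRect(P*1000); print(n,b,cv2.boxPoints(b).round(1).tolist())
E
python3 st.py
```

```text
outline ((-0.6443138122558594, -80.01859283447266), (133.05825805664062, 91.11334991455078), 89.9079818725586) [[-46.29999923706055, -146.5], [44.79999923706055, -146.60000610351562], [45.0, -13.600000381469727], [-46.099998474121094, -13.399999618530273]]
green ((-0.16693115234375, -80.29883575439453), (77.29761505126953, 115.29792022705078), 0.33841535449028015) [[-39.20000076293945, -22.899999618530273], [-38.5, -138.1999969482422], [38.79999923706055, -137.6999969482422], [38.099998474121094, -22.399999618530273]]
15.225 [0.0075 0.0486 0.1063] [ 3.8 14.1 -4.7] 0.43406606043339835
```

The unit is square (yaw under 0.4°), the plate is fully in and the jaw no longer moves. I'll ease the arm's excess push slightly, then let go.

Request:
{"op": "carry_out", "data": {"increments": [0.3,0.1,0,0,0,0,0,0.3,0.05,0,0,0,0,0,0.3,0,0,0,0,0,0]}}

```text
time: 15.6
eef_pos: [0.5282, 0.0969, 0.1063]
eef_rot: [[-0.297, 0.955, 0.0], [0.955, 0.297, 0.005], [0.005, 0.002, -1.0]]
force: [1.5, 11.4, -5.5]
opening: 0.433
gripper_force: 62.3
```

Request:
{"op": "carry_out", "data": {"increments": [1,0,0,0,0,0,0,1,0,0,0,0,0,0,1,0,0,0,0,0,0,1,0,0,0,0,0,0,1,0,0,0,0,0,0,1,0,0,0,0,0,0]}}

```text
time: 16.35
eef_pos: [0.5282, 0.0922, 0.1063]
eef_rot: [[-0.294, 0.956, -0.0], [0.956, 0.294, -0.0], [0.0, -0.0, -1.0]]
force: [0.4, -0.8, 0.3]
opening: 0.999
gripper_force: 0.0
```

Request:
{"op": "carry_out", "data": {"increments": [1,0,0,-1,0,0,0,1,0,0,-2,0,0,0,1,0,0,-3,0,0,0,1,0,0,-3,0,0,0,1,0,0,-3,0,0,0,1,0,0,-3,0,0,0,1,3,0,0,0,0,0,1,4,0,0,0,0,0,1,5,0,0,0,0,0,1,5,0,0,0,0,0,1,5,0,0,0,0,0,1,0,0,0,0,0,0]}}

```text
time: 17.85
eef_pos: [0.4613, 0.3073, 0.2568]
eef_rot: [[-0.302, 0.953, -0.001], [0.953, 0.302, 0.002], [0.002, 0.0, -1.0]]
force: [0.2, -0.8, 0.0]
opening: 0.999
gripper_force: 0.0
```

Run:
```python
from h import *
cs=cam("side"); ct=cam("top")
a=cv2.resize(cs[0][130:250,210:350],None,fx=4.2,fy=4.2,interpolation=2)[:480,:400]; 
b=cv2.resize(ct[0][190:310,215:315],None,fx=4,fy=4,interpolation=2)
h=max(a.shape[0],b.shape[0]);I=np.zeros((h,800,3),np.uint8);I[:a.shape[0],:400]=a;I[:b.shape[0],400:400+b.shape[1]]=b
cv2.imwrite("pics/end6.png",I[:,:,::-1])
for k,z in(("plate_home",.036),("handle",.102)):
  for n,c in(("top",ct),("side",cs)):
    for r in tip_of(k,n)[:1]: print(k,n,round(r["p"],2),toH(at_z(c,r["xy"],z)).round(4))
r=max((x for x in outline_of("unit","top") if x["bbox"][0]<340),key=lambda x:x["p"])["region"]
q=max(cv2.findContours(r.astype(np.uint8),0,1)[0],key=cv2.contourArea)[:,0]
b=cv2.minAreaRect(np.array([toH(at_z(ct,u,.044))[:2]*1000 for u in q],np.float32));print(b)
for n,c in(("top",ct),("side",cs)):
    f=c[0].astype(int); m=(f[...,0]>130)&(f[...,1]<70)&(f[...,2]<70); m[:130]=0;m[320:]=0;m[:,:190]=0;m[:,280:]=0
    ys,xs=np.nonzero(m); print(n,xs.min(),xs.max(),ys.min(),ys.max(),xs.mean(),ys.mean())
```

```text
plate_home top 0.76 [ 0.0027 -0.0172  0.036 ]
plate_home side 0.98 [ 0.0071 -0.0179  0.036 ]
handle side 0.92 [0.0079 0.0653 0.102 ]
((-0.5989608764648438, -79.80496215820312), (91.77555084228516, 130.70814514160156), 0.3160688281059265)
top 243 253 238 246 247.8679245283019 242.0
side 250 258 163 188 253.86451612903227 175.0774193548387
```

View pics/end6.png

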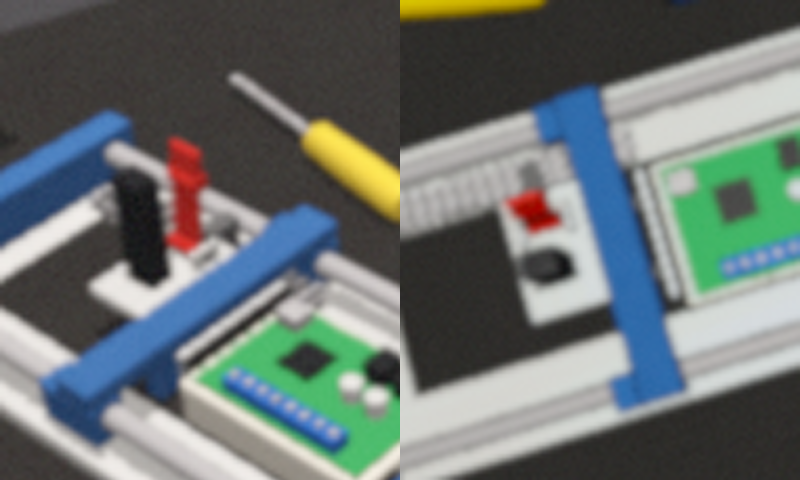

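Run:
```python
from h import *
ct=cam("top");cs=cam("side")
a=toH(tri(ct,(216.08,252.06),cs,(232.16,163.78)));b=toH(tri(ct,(247.87,242.0),cs,(253.86,175.08)))
print(a.round(4),b.round(4),(b-a).round(4))
def m(n,c):
    try:return max(outline_of("lever",n),key=lambda x:x["p"])["p"]
    except Exception as e:return e
print(m("top",ct))
for z in(.09,.1,.11):
  print(z,[(toH(at_z(c,v,z))-toH(at_z(c,u,z))).round(4).tolist() for c,u,v in((ct,(216.08,252.06),(247.87,242.)),(cs,(232.16,163.78),(253.86,175.08)))])
# black handle top: dark pixels in side crop
f=cs[0].astype(int);e=(f.max(2)<45);e[:170]=0;e[200:]=0;e[:,:236]=0;e[:,252:]=0
for y in range(172,200,4):print(y,[ (int(r),int(g)) for r,g in f[y,236:264,:2]])
```

```text
[0.0294 0.1271 0.0955] [0.0304 0.0517 0.095 ] [ 0.001  -0.0754 -0.0005]
0.65
0.09 [[0.0008, -0.0759, 0.0], [0.0007, -0.0769, 0.0]]
0.1 [[0.0008, -0.0751, 0.0], [0.0007, -0.0755, 0.0]]
0.11 [[0.0008, -0.0743, 0.0], [0.0007, -0.0741, 0.0]]
172 [(40, 54), (40, 43), (43, 45), (46, 46), (49, 47), (46, 44), (50, 49), (49, 50), (52, 51), (70, 68), (101, 99), (145, 143), (179, 171), (182, 157), (173, 114), (177, 69), (189, 47), (199, 46), (200, 44), (191, 46), (182, 41), (169, 37), (146, 43), (107, 50), (72, 54), (62, 57), (64, 62), (64, 62)]
176 [(103, 101), (70, 68), (36, 37), (25, 24), (26, 26), (30, 29), (32, 32), (33, 26), (28, 30), (25, 25), (40, 36), (111, 108), (181, 177), (201, 195), (188, 169), (163, 110), (147, 55), (144, 29), (143, 31), (143, 33), (147, 56), (163, 114), (189, 171), (197, 189), (193, 187), (176, 171), (150, 145), (121, 116)]
180 [(120, 115), (100, 96), (64, 62), (32, 33), (29, 27), (24, 26), (28, 31), (22, 19), (32, 25), (19, 22), (30, 27), (39, 38), (86, 83), (134, 124), (158, 134), (160, 103), (155, 59), (152, 36), (151, 32), (152, 32), (154, 47), (160, 98), (16
[... 623 characters left out ...]
(194, 189), (186, 183), (181, 179), (199, 194), (198, 195)]
192 [(71, 67), (96, 92), (126, 123), (127, 124), (90, 89), (49, 49), (30, 30), (19, 19), (26, 26), (17, 25), (30, 27), (24, 26), (36, 34), (75, 73), (157, 153), (212, 208), (229, 225), (227, 223), (216, 211), (192, 187), (160, 157), (147, 145), (147, 145), (162, 159), (178, 177), (178, 182), (169, 177), (153, 169)]
196 [(232, 229), (234, 230), (233, 230), (223, 219), (198, 194), (159, 157), (114, 111), (71, 68), (40, 39), (33, 31), (25, 25), (42, 40), (81, 80), (133, 130), (183, 180), (219, 216), (233, 229), (234, 231), (228, 226), (209, 210), (183, 188), (150, 165), (114, 145), (86, 131), (75, 126), (74, 126), (77, 126), (73, 124)]
```

The lever is back to its released position (+1 mm, against −6 mm if the pawl stood on a tooth). The jaw sprang back only about 4 mm, so the plate is still about 8 mm in, and the unit is square. Handing in.

```bash
python3 -c "from cell import *; print(finish_job())"
```

```text
the job is handed in; nothing more can be done
None
```

The control unit is clamped square against the stop screws, with the lever fully released and the pawl in a notch. The spring plate is still about 8 mm in, and the job is handed in (no verdict was returned).

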